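# Open the ratchet clamp on the glued toy boat

### The job

The toy boat's glue has set, so open its clamp: with the fingertips press the black release pad on top of the sliding jaw and, keeping it pressed, push the jaw away from the boat, all the way back to the end stop, then let the pad come up again. Only press and push: the boat stays lying where it is, never lifted or carried off, and the other clamp with the bus and the other things on the table are left alone.

Things in the scene. Friction and masses are not known exactly. Their poses are not given: they have to be found in the camera images.
- boat_clamp: the bar clamp that holds the wooden toy boat: fixed, 280 mm long (x) by 90 mm wide (y), origin at the centre of its underside. x runs along the bar: fixed jaw at the -x end (towards the robot), its face at x = -110 mm, 62 mm high; end stop at the +x end, face at x = 112 mm, 56 mm high. Wooden strips 26 mm high carry the toy. Yaw up to 0.4 rad.
- boat_clamp_jaw (a joint): travel of the boat clamp's sliding jaw along the clamp's +x, in m: 0 to 0.002 at the start (closed on the boat), 0.085 fully back against the end stop. The jaw is a grey block 62 mm high, clamping face at x = -49 mm + travel, back at x = 27 mm + travel. It rubs with about 3 N and stays where it is left; a ratchet stops it going back unless the release pad is down.
- boat_clamp_pad (a joint): how far the boat clamp's release pad is pressed down, in m: 0 up, 0.008 fully down; the ratchet lets go at 0.004 to 0.005. Keep it down all the way: let up, it catches the next tooth (every 8 mm). Spring: 2 N at the start to 6 N fully down; it pops up when let go.
- boat_clamp_pad_top (a point): centre of the top of the boat clamp's release pad: a ribbed black rubber pad, 40 mm (along the bar) by 46 mm, on top of the sliding jaw; its top is 76 mm above the table when up, 68 mm when down. It rides with the jaw, its centre at x = -16 mm + travel in the clamp's frame; z is up, x is the clamp's x.
- boat_clamp_fin (a point): point on the upright thumb fin of the boat clamp's jaw, mid-width on the face towards the pad (-x), 90 mm above the table. The fin is 64 mm wide, 8 mm thick, its top 100 mm above the table; this face stands 35 mm beyond the pad's centre (15 mm beyond its edge) towards +x. A finger on the pad can push the jaw back against this face.
- boat: wooden toy boat lying loose between the jaws of the boat clamp, 131 mm long (bow to +y) by 60 mm wide (x), hull 36 mm high, 56 mm with cabin and funnel; origin mid-width on its underside, 26 mm above the table; 0.2 kg, about 0.5 mm of play at either jaw
- bus_clamp: the second, identical clamp, which holds the wooden toy bus and is to be left alone: fixed, 280 mm long (x) by 90 mm wide (y), origin at the centre of its underside. x runs along the bar: fixed jaw at the -x end (towards the robot), its face at x = -110 mm, 62 mm high; end stop at the +x end, face at x = 112 mm, 56 mm high. Wooden strips 26 mm high carry the toy. Yaw up to 0.4 rad.
- bus_clamp_jaw (a joint): travel of the bus clamp's sliding jaw, as for the boat clamp; to stay closed
- bus_clamp_pad (a joint): how far the bus clamp's release pad is pressed, as for the boat clamp; to stay up
- bus: wooden toy bus in the bus clamp, a rounded block 124 mm long (y) by 60 mm wide (x) and 46 mm high with black wheels; origin at the middle of its underside
- screwdriver: screwdriver lying between the two clamps; loose, to be left alone; origin at its underside or axis
- tape_roll: paper tape roll lying flat on the robot side of the clamps, 56 mm across, 18 mm high; loose, to be left alone; origin at its underside
- glue: white glue bottle standing to the left, 48 mm across, 130 mm high; loose, to be left alone; origin at its underside
- screw_jar: clear screw jar standing to the right, 60 mm across, 70 mm high; loose, to be left alone; origin at its underside
- toy_car: toy car on the right, 100 x 54 x 50 mm; loose, to be left alone; origin at its underside
- wrench: wrench lying at the left; loose, to be left alone; origin at its underside or axis
- mug: white mug at the far left, 76 mm across, 85 mm high; loose, to be left alone; origin at its underside

How it is judged:
By the outcome, as a careful person would: the job done as asked, in the order asked, and still so for the second after the job is handed in, with the robot touching nothing.
It also fails if it takes over 38 s, if anything falls off the work surface, if the arm or the gripper's body presses on something with over 40 N, if the wrist force passes 120 N, or if a joint passes its speed limit or range.

### The arm

A 7-joint arm with a two-finger parallel gripper is mounted at the origin on the work surface. World frame = base frame: x ahead of the robot, y to its left, z up, the work surface at z = 0. Lengths are in m, angles in rad, forces in N, time in s.
With the tool pointing down it reaches from about 0.425 to 0.875 m from the base axis. Payload 4.7 kg.
Tool frame: the origin (TCP) lies where the fingers leave the gripper's body, on its centre line; the fingertips stand 73 mm ahead of it and the grasp point (between the pads) lies 54 mm ahead of it; z points along the fingers, y is the direction in which the jaws open and shut (so a half turn about z gives the same grasp; the last joint's range is limited). The gripper opens to 85 mm and grips with 20 to 120 N. Pads are 22 mm wide; open, the fingers measure 114 mm over their backs; the gripper's body (76 mm by 85 mm) begins 54 mm behind the grasp point. The pads swing forward as they close: fully open they stand 13 mm farther back than shut.
Start: joints at [-1.23, 0.321, -0.07, 1.45, 0.023, 1.371, -0.057], TCP at [0.209, 0.616, 0.304] pointing down, gripper open.
Joint ranges: [-2.86, 2.86], [-0.3, 2.09], [-1.38, 1.24], [0.06, 2.45], [-1.56, 4.7], [0.09, 2.05], [-2.69, 2.69]. Speed limits (rad/s): [2.57, 2.57, 3.14, 3.14, 3.14, 3.14, 3.14].

### API

Orientations are given as a unit quaternion [w, x, y, z].
In Python, from plant import telemetry, grab_frame, calibration, r gives the robot as it stands. The module is installed in compiled form; this text tells all that it offers.
- The arm moves only by the shell command python3 -m pendant 'ROWS'. ROWS is JSON, a list of rows, each an object of numbers: "claw": the gripper command: -1 is fully open, 1 is shut, values between are in proportion; "tx", "ty", "tz": the shift along the tool's x, y, z in mm; "spin": the turn about the tool's z in rad. In form: [{"claw": .., "tx": .., "ty": .., "tz": .., "spin": ..}, ...]. A call has 1 to 12 rows; each row is the pose to reach, as a shift and turn from the pose commanded when the call began, along the tool's axes at that moment; what a row does not reach only later rows make up. A row lasts 1/12 s, in which the tool goes at most 41.7 mm and 7.16 degrees, less where a joint would pass 70% of its speed; a pose out of reach is approached as far as the arm can. A call with a gripper value outside its range is refused whole. The fingers move at their own pace and stop on an object; the grip force is fixed at half the most. Time passes only in rows, so rows that repeat a pose let the fingers close. It gives the time, the measured TCP pose, the force and the opening at its end, in the units of the state.
- telemetry.get_obs(): the state, without advancing time (a new reading comes with each control period).
- grab_frame(name): name is "side" or "top" or "wrist"; returns the picture (400x640x3 uint8, blue, green, red); there is no depth.
- calibration(name): a dict with "intrinsics" (3x3 intrinsics, pixels), "origin" and "orientation" of the camera in the world. Camera axes: x right, y down, z forward; pixel columns grow to the right and rows downward; lengths in m; the calibration is good to about 2 mm. A picture is of the moment at which its call begins: read the wrist's pose just before it. calibration takes no time and is no camera call; for the wrist camera it gives the pose at the moment of the call.
- r.close_job(): hands the job in, once; it reports no verdict.
The state is a dict: "t": time; "joint_positions": joint angles; "joint_velocities": joint speeds; "joint_torque": joint torques, N m; "tcp_pos": TCP position; "tcp_rot": TCP orientation; "force": force on the tool from outside, world axes, zero at the start; "moment": the same for the moment, N m; "grip_width": opening from 0.0 (shut) to 1.0 (fully open).
Only numpy, scipy, OpenCV 4.12 (cv2) and the standard library are available. Lean on these libraries where they do the work, as an engineer would, in place of code of your own. Each camera call takes 0.05 s, during which the arm holds its last target. There are 200 camera calls.

## Working session

There is one attempt and no reset: what is moved stays moved. The work goes in short steps, Python scripts to look and compute and a shell command to move; the robot and the scene stay as the last step left them, time stands still between calls to the robot, and variables do not carry over. Pictures are saved under pics/ and viewed, about 8 in all and at most 12, crops included, and the job is handed in when it is done.

```bash
mkdir -p pics; python3 - <<'E'
from plant import telemetry, grab_frame, calibration
import cv2
for n in("top","side"):
    cv2.imwrite(f"pics/{n}0.png",grab_frame(n)); c=calibration(n); print(n,c)
o=telemetry.get_obs(); print(o["t"],o["tcp_pos"],o["tcp_rot"],o["force"],o["grip_width"])
E
```

```text
top {'intrinsics': array([[370.81621617,   0.        , 321.5836101 ],
       [  0.        , 370.81621617, 195.87742435],
       [  0.        ,   0.        ,   1.        ]]), 'origin': array([0.36616384, 0.03893221, 1.22161401]), 'orientation': array([ 0.03946833, -0.69903138,  0.7129099 , -0.03945704])}
side {'intrinsics': array([[444.20904282,   0.        , 323.69819194],
       [  0.        , 444.20904282, 200.64366949],
       [  0.        ,   0.        ,   1.        ]]), 'origin': array([-0.16715494, -0.61510446,  0.98933849]), 'orientation': array([-0.35875437,  0.85204888, -0.34929329,  0.15265062])}
0.1 [0.20857426 0.6152385  0.30290314] [-9.70534172e-05  1.62659100e-01  9.86681926e-01 -8.85363820e-04] [0.09015199 0.47701043 0.27630878] 0.996660574525768
```

View pics/top0.png

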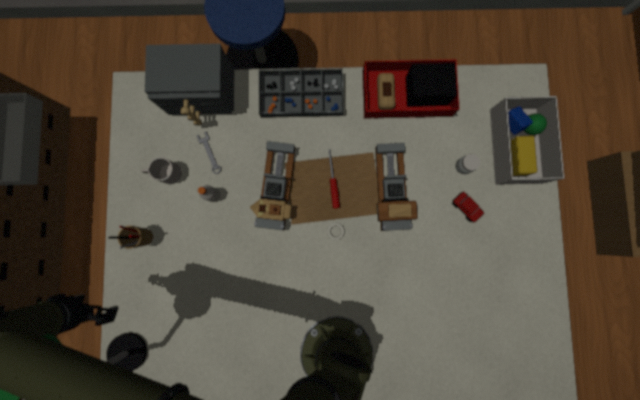

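View pics/side0.png

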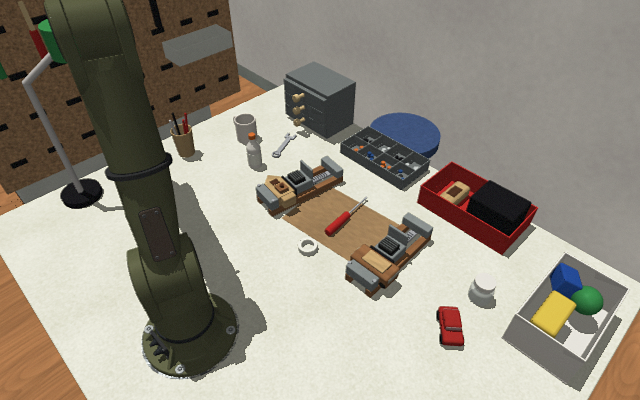

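The boat clamp is the left one (top view around 275,185; boat with bow at 273,209) and the bus clamp is on the right (395,185). The arm is well clear. Next I'll enlarge the boat clamp.

```bash
cat > h.py <<'E'
import numpy as np, cv2
from plant import telemetry, grab_frame, calibration
from scipy.spatial.transform import Rotation as R
def rot(q): return R.from_quat([q[1],q[2],q[3],q[0]]).as_matrix()
def ray(c,u,v,z):
    d=rot(c["orientation"])@np.linalg.solve(c["intrinsics"],[u,v,1.]); o=c["origin"]
    return o+d*(z-o[2])/d[2]
def proj(c,p):
    q=c["intrinsics"]@(rot(c["orientation"]).T@(np.asarray(p)-c["origin"])); return q[:2]/q[2]
E
python3 - <<'E'
from h import *
a=cv2.imread("pics/top0.png")[135:235,240:310]; b=cv2.imread("pics/side0.png")[145:220,245:355]
a=cv2.convertScaleAbs(cv2.resize(a,None,fx=5.5,fy=5.5,interpolation=cv2.INTER_CUBIC),alpha=1.8)
b=cv2.resize(b,(400,273),interpolation=cv2.INTER_CUBIC)
o=np.zeros((550,790,3),np.uint8); o[:550,:385]=a; o[:273,390:790]=b
cv2.imwrite("pics/crop0.png",o)
E
```

```text
(no output)
```

View pics/crop0.png

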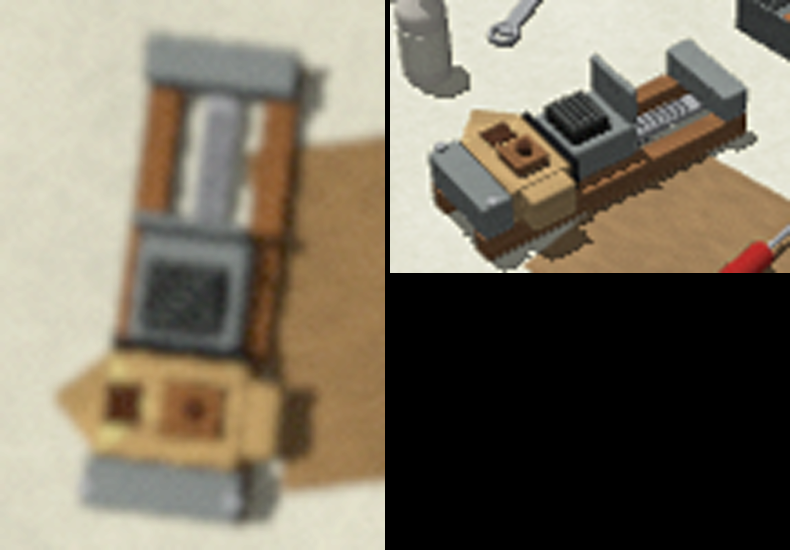

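Left crop: pad centre is about (273.8,189) in the top image, end stop about (280.7,147), fixed jaw about (270,223.7), and the fin runs across at about row 175. In the side crop the pad centre is at about (404,177).

```bash
python3 - <<'E'
from h import *
t=calibration("top"); s=calibration("side")
p=ray(t,273.8,189,.076); e=ray(t,280.7,146.8,.056); f=ray(t,270,223.7,.062)
print("pad",p,"stop",e,"fixed",f,"len",np.linalg.norm((e-f)[:2]),"yaw",np.arctan2(e[1]-f[1],e[0]-f[0]))
print("side pad proj",proj(s,p))
# side pixel from crop: scale 400/110
print("side pad", ray(s,245+(578-390)/3.636,145+117/3.636,.076))
o=telemetry.get_obs(); M=rot(o["tcp_rot"]); print(M)
w=calibration("wrist"); print(M.T@(w["origin"]-o["tcp_pos"]), M.T@rot(w["orientation"]))
print("dist to pad in tool:",M.T@(p-o["tcp_pos"]), np.hypot(*p[:2]))
E
```

```text
pad [0.51912341 0.18611747 0.076     ] stop [0.65801203 0.16581592 0.056     ] fixed [0.41201145 0.20034719 0.062     ] len 0.2484123446938679 yaw -0.13945949325338317
side pad proj [296.06030886 176.03729983]
side pad [0.51691444 0.18069641 0.076     ]
[[-9.47084016e-01  3.20985416e-01 -4.79546670e-04]
 [ 3.20985760e-01  9.47082467e-01 -1.71557172e-03]
 [-9.65032589e-05 -1.77871820e-03 -9.99998413e-01]]
[ 0.08094413  0.00070997 -0.06992744] [[ 6.06410981e-05 -9.49855792e-01 -3.12688296e-01]
 [ 9.99999988e-01  1.02471061e-04 -1.17342522e-04]
 [ 1.43499976e-04 -3.12688285e-01  9.49855787e-01]]
dist to pad in tool: [-0.43183597 -0.30632766  0.22749004] 0.5514787600010933
```

Top gives the pad at (0.519, 0.186) and side gives (0.517, 0.181), so they agree within 6 mm. The jaw-to-stop length of 248 mm is plausible, and yaw is about -0.14. I'll approach with shut fingers and the tool's x axis along the clamp's -x.

```bash
python3 -m pendant '[{"claw":1,"tx":-400,"ty":-280,"tz":20,"spin":-0.187},{"claw":1,"tx":-400,"ty":-280,"tz":20,"spin":-0.187},{"claw":1,"tx":-400,"ty":-280,"tz":20,"spin":-0.187},{"claw":1,"tx":-400,"ty":-280,"tz":20,"spin":-0.187},{"claw":1,"tx":-400,"ty":-280,"tz":20,"spin":-0.187},{"claw":1,"tx":-400,"ty":-280,"tz":20,"spin":-0.187},{"claw":1,"tx":-400,"ty":-280,"tz":20,"spin":-0.187},{"claw":1,"tx":-400,"ty":-280,"tz":20,"spin":-0.187},{"claw":1,"tx":-400,"ty":-280,"tz":20,"spin":-0.187},{"claw":1,"tx":-400,"ty":-280,"tz":20,"spin":-0.187},{"claw":1,"tx":-400,"ty":-280,"tz":20,"spin":-0.187},{"claw":1,"tx":-400,"ty":-280,"tz":20,"spin":-0.187}]'
python3 - <<'E'
from h import *
o=telemetry.get_obs(); M=rot(o["tcp_rot"]); print(o["t"],M)
w=calibration("wrist"); im=grab_frame("wrist"); cv2.imwrite("pics/w1.png",im); np.save("w1.npy",w,allow_pickle=True)
p=np.array([.527,.184,.23]); print(M.T@(p-o["tcp_pos"]), w)
E
```

```text
t: 1.1
tcp_pos: [0.4994, 0.2178, 0.2837]
tcp_rot: [0.0, 0.072, 0.997, -0.001]
force: [0.0, -0.0, 0.1]
grip_width: 0.001
1.1 [[-9.89735129e-01  1.42913183e-01  4.42635336e-04]
 [ 1.42912459e-01  9.89734377e-01 -1.37535373e-03]
 [-6.34647588e-04 -1.29797780e-03 -9.99998956e-01]]
[-0.03216705 -0.02947965  0.05371731] {'intrinsics': array([[334.54075339,   0.        , 316.26155997],
       [  0.        , 334.54075339, 203.83774436],
       [  0.        ,   0.        ,   1.        ]]), 'origin': array([0.41945901, 0.2302724 , 0.35349526]), 'orientation': array([0.12037148, 0.74628311, 0.64644649, 0.10333997])}
```

View pics/w1.png

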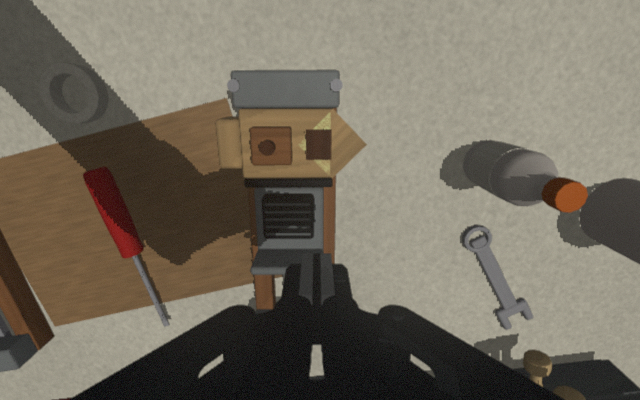

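The wrist view shows the pad at about (263–314, 194–238), centred near (288,217). The fin's edge is at about row 250, and the fingers are shut at (317,280). The boat and clamp are undisturbed.

```bash
python3 - <<'E'
from h import *
o=telemetry.get_obs(); M=rot(o["tcp_rot"]); w=np.load("w1.npy",allow_pickle=True).item()
im=cv2.imread("pics/w1.png"); g=im.max(2)[188:243,258:320]
m=np.uint8(g<60); m=cv2.morphologyEx(m,cv2.MORPH_CLOSE,np.ones((7,7)))
n,l,st,c=cv2.connectedComponentsWithStats(m); i=1+st[1:,4].argmax(); x,y,W,H,A=st[i]; print(x+258,y+188,W,H,A,c[i]+[258,188])
u0,v0,u1,v1=x+258,y+188,x+258+W,y+188+H
a=ray(w,u0,v0,.076);b=ray(w,u1,v0,.076);d=ray(w,u0,v1,.076);print("size y",np.linalg.norm(b-a),"x",np.linalg.norm(d-a))
p=ray(w,(u0+u1)/2,(v0+v1)/2,.076);print("pad",p)
# clamp ends: fixed jaw top far corners & fin
print("fixed jaw inner edge", ray(w,236,107,.062),ray(w,340,107,.062))
print("fin top edge", ray(w,256,250,.100))
L=ray(w,283,152,.0); 
yaw=np.arctan2(*(lambda q:(q[0],-q[1]))(ray(w,236,107,.062)-ray(w,340,107,.062))); print("yaw?",yaw)
X=np.array([np.cos(-.14),np.sin(-.14),0]); 
for k in(0,.008): print(M.T@(p+X*k-o["tcp_pos"]))
E
```

```text
258 188 57 55 2659 [284.48063182 215.23091388]
size y 0.04903355739834307 x 0.05190061688649196
pad [0.51699983 0.18923162 0.076     ]
fixed jaw inner edge [0.42044088 0.16178191 0.062     ] [0.43288261 0.24801283 0.062     ]
fin top edge [0.53522659 0.16229591 0.1       ]
yaw? -0.14329499237990617
[-0.01691005 -0.01945317  0.20763063]
[-0.0249095  -0.01936338  0.20765672]
```

The pad is at about (0.519, 0.191), which agrees with the fixed-jaw reference (94 mm along the axis, yaw -0.143). Row 250 is the base of the fin, which also fits. Next I'll move to just above the pad, 8 mm towards the fin.

```bash
python3 -m pendant '[{"claw":1,"tx":-31,"ty":-24,"tz":20,"spin":0},{"claw":1,"tx":-31,"ty":-24,"tz":60,"spin":0},{"claw":1,"tx":-31,"ty":-24,"tz":95,"spin":0},{"claw":1,"tx":-31,"ty":-24,"tz":120,"spin":0},{"claw":1,"tx":-31,"ty":-24,"tz":128,"spin":0},{"claw":1,"tx":-31,"ty":-24,"tz":128,"spin":0},{"claw":1,"tx":-31,"ty":-24,"tz":128,"spin":0}]'
python3 - <<'E'
from h import *
a=grab_frame("wrist")[150:350,200:440]; b=grab_frame("side")[145:220,245:355]
o=np.zeros((600,790,3),np.uint8); o[:317,:380]=cv2.resize(a,(380,317)); o[:273,390:]=cv2.resize(b,(400,273),interpolation=cv2.INTER_CUBIC)
cv2.imwrite("pics/c2.png",o[:320])
E
```

```text
t: 1.73
tcp_pos: [0.5253, 0.1944, 0.1566]
tcp_rot: [0.0, 0.07, 0.998, 0.0]
force: [0.8, 1.0, 0.1]
grip_width: -0.002
```

View pics/c2.png

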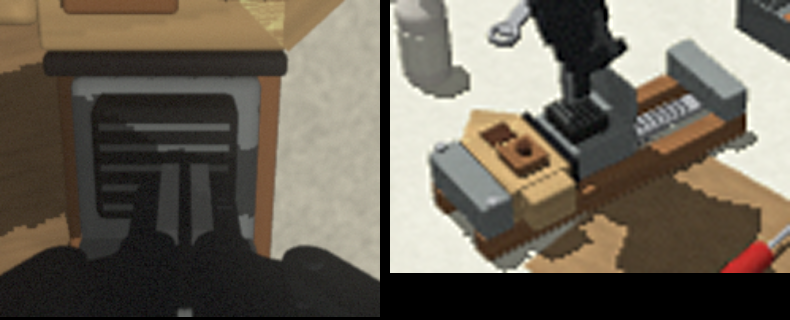

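The shut fingertips are over the pad towards the fin, about 4 mm off-centre to +y and clear of the fin. I'll correct that and press.

```bash
python3 -m pendant '[{"claw":1,"tx":0,"ty":-3,"tz":3,"spin":0},{"claw":1,"tx":0,"ty":-3,"tz":7,"spin":0},{"claw":1,"tx":0,"ty":-3,"tz":10,"spin":0},{"claw":1,"tx":0,"ty":-3,"tz":13,"spin":0},{"claw":1,"tx":0,"ty":-3,"tz":13,"spin":0}]'
python3 -m pendant '[{"claw":1,"tx":0,"ty":0,"tz":2,"spin":0},{"claw":1,"tx":0,"ty":0,"tz":4,"spin":0},{"claw":1,"tx":0,"ty":0,"tz":4,"spin":0},{"claw":1,"tx":0,"ty":0,"tz":4,"spin":0}]'
```

```text
t: 2.25
tcp_pos: [0.5253, 0.1909, 0.1433]
tcp_rot: [0.001, 0.07, 0.998, 0.0]
force: [-0.6, -0.7, 4.5]
grip_width: -0.001
t: 2.58
tcp_pos: [0.5255, 0.191, 0.1406]
tcp_rot: [0.001, 0.07, 0.998, 0.0]
force: [-1.1, -2.7, 10.9]
grip_width: -0.003
```

Fully down at about 11 N. Now push along the clamp's +x, which is tool -x.

```bash
python3 -m pendant '[{"claw":1,"tx":-2,"ty":0,"tz":1,"spin":0},{"claw":1,"tx":-6,"ty":0,"tz":1,"spin":0},{"claw":1,"tx":-10,"ty":0,"tz":1,"spin":0},{"claw":1,"tx":-14,"ty":0,"tz":1,"spin":0},{"claw":1,"tx":-18,"ty":0,"tz":1,"spin":0},{"claw":1,"tx":-22,"ty":0,"tz":1,"spin":0},{"claw":1,"tx":-26,"ty":0,"tz":1,"spin":0},{"claw":1,"tx":-30,"ty":0,"tz":1,"spin":0},{"claw":1,"tx":-35,"ty":0,"tz":1,"spin":0},{"claw":1,"tx":-40,"ty":0,"tz":1,"spin":0}]'
python3 - <<'E'
from h import *
a=grab_frame("wrist")[100:350,160:480]; b=grab_frame("side")[145:220,245:355]
o=np.zeros((320,790,3),np.uint8); o[:300,:384]=cv2.resize(a,(384,300)); o[:273,390:]=cv2.resize(b,(400,273),interpolation=cv2.INTER_CUBIC)
cv2.imwrite("pics/c3.png",o)
E
```

```text
t: 3.42
tcp_pos: [0.5649, 0.1855, 0.1405]
tcp_rot: [0.0, 0.07, 0.998, 0.001]
force: [-4.1, -2.8, 15.3]
grip_width: -0.001
```

View pics/c3.png

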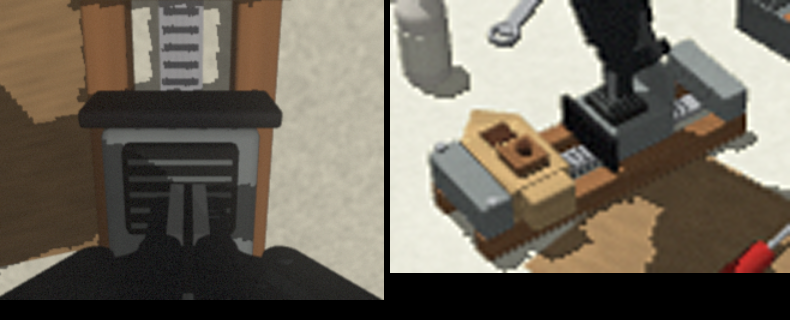

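The jaw is riding along with the finger, the pad is down, and the boat hasn't moved. Continuing.

```bash
python3 -m pendant '[{"claw":1,"tx":-4,"ty":0,"tz":0,"spin":0},{"claw":1,"tx":-8,"ty":0,"tz":0,"spin":0},{"claw":1,"tx":-12,"ty":0,"tz":0,"spin":0},{"claw":1,"tx":-16,"ty":0,"tz":0,"spin":0},{"claw":1,"tx":-20,"ty":0,"tz":0,"spin":0},{"claw":1,"tx":-24,"ty":0,"tz":0,"spin":0},{"claw":1,"tx":-28,"ty":0,"tz":0,"spin":0},{"claw":1,"tx":-32,"ty":0,"tz":0,"spin":0},{"claw":1,"tx":-35,"ty":0,"tz":0,"spin":0},{"claw":1,"tx":-38,"ty":0,"tz":0,"spin":0}]'
python3 -m pendant '[{"claw":1,"tx":-2,"ty":0,"tz":0,"spin":0},{"claw":1,"tx":-4,"ty":0,"tz":0,"spin":0},{"claw":1,"tx":-6,"ty":0,"tz":0,"spin":0},{"claw":1,"tx":-8,"ty":0,"tz":0,"spin":0}]'
```

```text
t: 4.35
tcp_pos: [0.6026, 0.1801, 0.1405]
tcp_rot: [0.001, 0.07, 0.998, 0.001]
force: [-4.7, -1.7, 14.4]
grip_width: 0.002
t: 4.68
tcp_pos: [0.6099, 0.1792, 0.1405]
tcp_rot: [-0.0, 0.07, 0.998, 0.001]
force: [-8.4, -1.6, 18.4]
grip_width: 0.003
```

```bash
python3 -m pendant '[{"claw":1,"tx":-2,"ty":0,"tz":0,"spin":0},{"claw":1,"tx":-4,"ty":0,"tz":0,"spin":0},{"claw":1,"tx":-6,"ty":0,"tz":0,"spin":0},{"claw":1,"tx":-6,"ty":0,"tz":0,"spin":0}]'
python3 - <<'E'
from h import *
a=grab_frame("wrist")[100:350,160:480]; b=grab_frame("side")[145:220,245:355]
o=np.zeros((320,790,3),np.uint8); o[:300,:384]=cv2.resize(a,(384,300)); o[:273,390:]=cv2.resize(b,(400,273),interpolation=cv2.INTER_CUBIC)
cv2.imwrite("pics/c4.png",o)
E
```

```text
t: 5.02
tcp_pos: [0.6115, 0.1792, 0.1403]
tcp_rot: [-0.006, 0.069, 0.998, 0.0]
force: [-18.0, -1.7, 26.0]
grip_width: -0.002
```

View pics/c4.png

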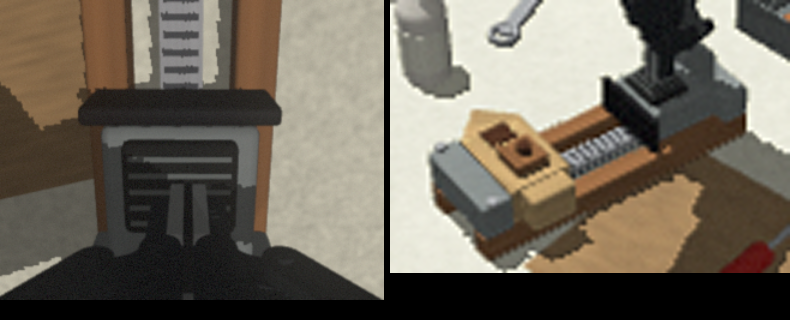

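The jaw is hard against the end stop: TCP stalled after about 87 mm with 18 N lateral force, and the side view shows the jaw touching the stop. I'll lift straight up.

```bash
python3 -m pendant '[{"claw":1,"tx":0,"ty":0,"tz":-4,"spin":0},{"claw":1,"tx":0,"ty":0,"tz":-9,"spin":0},{"claw":1,"tx":0,"ty":0,"tz":-15,"spin":0},{"claw":1,"tx":0,"ty":0,"tz":-25,"spin":0},{"claw":1,"tx":0,"ty":0,"tz":-50,"spin":0},{"claw":1,"tx":0,"ty":0,"tz":-85,"spin":0},{"claw":1,"tx":0,"ty":0,"tz":-120,"spin":0},{"claw":1,"tx":30,"ty":40,"tz":-150,"spin":0},{"claw":1,"tx":50,"ty":75,"tz":-160,"spin":0},{"claw":1,"tx":50,"ty":110,"tz":-160,"spin":0},{"claw":1,"tx":50,"ty":120,"tz":-160,"spin":0},{"claw":1,"tx":50,"ty":120,"tz":-160,"spin":0}]'
python3 - <<'E'
from h import *
a=grab_frame("wrist"); b=grab_frame("side")[145:220,245:355]; cv2.imwrite("pics/top5.png",grab_frame("top"))
o=np.zeros((320,790,3),np.uint8); o[:240,:384]=cv2.resize(a,(384,240)); o[:273,390:]=cv2.resize(b,(400,273),interpolation=cv2.INTER_CUBIC)
cv2.imwrite("pics/c5.png",o)
t=calibration("side"); X=np.array([np.cos(.14),-np.sin(.14),0]); f=np.array([.4267,.2049,0])
for n,k,z in(("jaw back top",137+85,.062),("stop face top",222,.056),("pad",94+85,.076)): print(n,(proj(t,f+X*k/1000+[0,0,z])-[245,145])*3.636+[390,0])
E
```

```text
t: 6.12
tcp_pos: [0.5809, 0.3111, 0.2983]
tcp_rot: [-0.0, 0.065, 0.998, 0.002]
force: [-0.6, 0.0, -0.5]
grip_width: -0.002
jaw back top [689.78480009  66.42551132]
stop face top [689.68290288  71.567909  ]
pad [651.33539351  72.3435512 ]
```

View pics/c5.png

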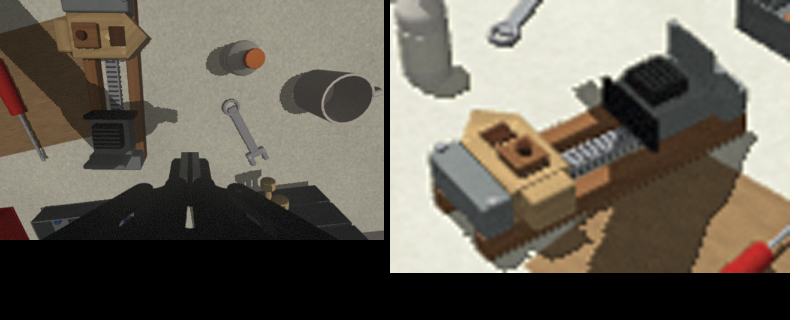

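The jaw is flush with the end stop with no visible gap. The pad is up at about (655,78), against a predicted (651,72). The boat hasn't moved and the arm is clear.

```bash
python3 -c "
from plant import r,telemetry
o=telemetry.get_obs();print(o['t'],o['force'])
print(r.close_job())"
```

```text
6.2667 [-0.09813183 -1.00348728 -0.11205341]
the job is handed in; nothing more can be done
None
```

The boat clamp is open, and I handed the job in at about 6.3 s. With the fingers shut I pressed the release pad all the way down at 11–26 N. Keeping it down, I pushed the jaw about 86 mm back until it stalled on the end stop with 18 N sideways, then lifted straight off.

- **Jaw and pad:** the last pictures show no visible gap between the jaw and the end stop, and the pad is up again. In the side view the pad sits about 4–6 crop pixels (1–2 image pixels) from where I predicted. A similar, slightly smaller offset showed before I moved anything, so I put it down to calibration.
- **Boat and other things:** the boat is still lying where it was. The glue bottle, wrench and mug show no sign of being disturbed. I did not look at the bus clamp, tape roll, screw jar or car again, but the arm never went near them.
- **Fingers and fin:** they never reached the thumb fin, because friction on the pad alone moved the jaw.
- **Arm:** it is clear of everything, and the force reading was about 1 N at hand-in.

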